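# Trace the row of watering tags

## Task

The plants have just been watered, so mark it on the curved rail: run a fingertip lightly along the row of five flip tags, starting at the end with the white stud, so that each tag in turn is brushed well over from its orange to its blue side. Only touch the tags gently, without pinching or pressing them hard; do not lift or shift the rail, and leave the pots, tools and bottle where they are.

Things in the scene. Friction and masses are not known exactly. Their poses are not given: they have to be found in the camera images.
- rail: Curved watering rail: dark steel bar, loose, 0.9 kg, 36 mm wide, 18 mm high, on an arc of radius 200 mm, with five flip tags. Origin: underside of the bar's middle, below tag 3; z up; arc centre 200 mm along +x. A flat white stud (24 mm) marks the -y end. Centre line at angle p: (200(1-cos p), 200 sin p) mm; tags at p = -0.55, -0.275, 0, 0.275, 0.55 rad, stud at -0.80, bar ends at +-0.95.
- tag1_pivot (a point): Middle of the hinge pin of tag 1 (tag 1 is next to the white stud, tag 5 at the plain end), on the bar's centre line 23 mm above the bench; axes parallel to the rail's.
- tag1 (a joint): Lean of tag 1: paddle 26 mm wide (across the bar), 4 mm thick, reaching 38 mm from its pin; orange on the plain end's side, blue on the stud's side. 0 upright; negative leans along the row to the white stud (orange up), positive to the plain end (blue up); limits -0.55 and 1.5 rad (flat on the bar). Light friction (under 1 N at a fingertip) keeps it where it is left.
- tag2_pivot (a point): Middle of the hinge pin of tag 2 (tag 1 is next to the white stud, tag 5 at the plain end), on the bar's centre line 23 mm above the bench; axes parallel to the rail's.
- tag2 (a joint): Lean of tag 2: paddle 26 mm wide (across the bar), 4 mm thick, reaching 38 mm from its pin; orange on the plain end's side, blue on the stud's side. 0 upright; negative leans along the row to the white stud (orange up), positive to the plain end (blue up); limits -0.55 and 1.5 rad (flat on the bar). Light friction (under 1 N at a fingertip) keeps it where it is left.
- tag3_pivot (a point): Middle of the hinge pin of tag 3 (tag 1 is next to the white stud, tag 5 at the plain end), on the bar's centre line 23 mm above the bench; axes parallel to the rail's.
- tag3 (a joint): Lean of tag 3: paddle 26 mm wide (across the bar), 4 mm thick, reaching 38 mm from its pin; orange on the plain end's side, blue on the stud's side. 0 upright; negative leans along the row to the white stud (orange up), positive to the plain end (blue up); limits -0.55 and 1.5 rad (flat on the bar). Light friction (under 1 N at a fingertip) keeps it where it is left.
- tag4_pivot (a point): Middle of the hinge pin of tag 4 (tag 1 is next to the white stud, tag 5 at the plain end), on the bar's centre line 23 mm above the bench; axes parallel to the rail's.
- tag4 (a joint): Lean of tag 4: paddle 26 mm wide (across the bar), 4 mm thick, reaching 38 mm from its pin; orange on the plain end's side, blue on the stud's side. 0 upright; negative leans along the row to the white stud (orange up), positive to the plain end (blue up); limits -0.55 and 1.5 rad (flat on the bar). Light friction (under 1 N at a fingertip) keeps it where it is left.
- tag5_pivot (a point): Middle of the hinge pin of tag 5 (tag 1 is next to the white stud, tag 5 at the plain end), on the bar's centre line 23 mm above the bench; axes parallel to the rail's.
- tag5 (a joint): Lean of tag 5: paddle 26 mm wide (across the bar), 4 mm thick, reaching 38 mm from its pin; orange on the plain end's side, blue on the stud's side. 0 upright; negative leans along the row to the white stud (orange up), positive to the plain end (blue up); limits -0.55 and 1.5 rad (flat on the bar). Light friction (under 1 N at a fingertip) keeps it where it is left.
- turntable: Round white plastic turntable on a grey foot, 200 mm across, 24 mm high, inside the rail's curve; it stays put but its plate turns. Origin: centre of its underside.
- succulent: Blue ceramic pot with a small succulent, 68 mm across, 87 mm high with the plant, loose on the turntable. Origin: centre of its underside.
- rake: Steel hand rake lying on the bench, 235 mm long along its x, 75 mm wide, up to 26 mm high; origin under its middle.
- scoop: Yellow plastic scoop lying on the bench, 230 mm long along its x, 75 mm wide, 36 mm high; origin under its middle.
- pruners: Closed pruners with green plastic grips lying flat on the robot's side of the rail, 195 mm long along its x, 50 mm wide, 18 mm high; origin under its middle.
- spray_bottle: Clear spray bottle with a grey head, 72 mm across, 184 mm high, upright; origin: centre of its underside.
- clay_pot: Empty terracotta pot, 90 mm across, 80 mm high, upright; origin: centre of its underside.

How it is judged:
On the way, in this order (a step that is already met when the one before it is completed fails the run):
1. tag 1 is brushed over, well past upright towards the plain end (value of joint tag1 above 0.6 rad), for 0.05 s.
2. tag 2 is brushed over, well past upright towards the plain end (value of joint tag2 above 0.6 rad), for 0.05 s.
3. tag 3 is brushed over, well past upright towards the plain end (value of joint tag3 above 0.6 rad), for 0.05 s.
4. tag 4 is brushed over, well past upright towards the plain end (value of joint tag4 above 0.6 rad), for 0.05 s.
5. tag 5 is brushed over, well past upright towards the plain end (value of joint tag5 above 0.6 rad), for 0.05 s.
At the end, for the whole second after the job is handed in: All five tags lean at least 0.6 rad (35 degrees) past upright towards the plain end, blue face up; the rail is at rest, both its ends within 20 mm of where they were, and the pots, tools and bottle within 30 mm (value of joint each of tag1, tag2, tag3, tag4, tag5 above 0.6 rad and linear speed of rail below 0.02 m/s and distance of each of tag1_pivot, tag5_pivot from where it was at the start of the episode below 0.02 m and distance of each of succulent, rake, scoop, pruners, spray_bottle, clay_pot from where it was at the start of the episode below 0.03 m); the robot touches nothing.
It fails at once if the rail or a tag is pinched or pressed with more than 12 N (contact force between any of the fingers, the arm and rail above 12 N).
It fails at once if the rail is lifted, carried or shifted by more than 20 mm (distance of any of tag1_pivot, tag5_pivot from where it was at the start of the episode above 0.02 m).
It fails at once if a pot, a tool or the bottle is moved by more than 30 mm (distance of any of succulent, rake, scoop, pruners, spray_bottle, clay_pot from where it was at the start of the episode above 0.03 m).
It also fails if it takes over 40 s, if anything falls off the work surface, if the arm or the gripper's body presses on something with over 40 N, if the wrist force passes 120 N, or if a joint passes its speed limit or range.

## Robot

A 7-joint arm with a two-finger parallel gripper is mounted at the origin on the work surface. World frame = base frame: x ahead of the robot, y to its left, z up, the work surface at z = 0. Lengths are in m, angles in rad, forces in N, time in s.
With the tool pointing down it reaches from about 0.425 to 0.925 m from the base axis. Payload 6.8 kg.
Tool frame: the origin (TCP) lies on the front face of the gripper's body, between the roots of the fingers; the fingertips stand 73 mm ahead of it and the grasp point (between the pads) lies 54 mm ahead of it (tcp_to_tips is the distance from the TCP to the fingertips, in m); z points along the fingers, x is the direction in which the jaws open and shut, and the axes are right-handed (so a half turn about z gives the same grasp; the last joint's range is limited). The gripper opens to 85 mm and grips with 20 to 120 N. Pads are 22 mm wide; open, the fingers measure 114 mm over their backs; the gripper's body (76 mm by 85 mm) begins 54 mm behind the grasp point. The pads swing forward as they close: fully open they stand 13 mm farther back than shut.
Start: joints at [1.185, 0.477, 0.022, 1.555, -0.011, 1.109, -0.083], TCP at [0.185, -0.649, 0.304] pointing down, gripper open.
Joint ranges: [-2.96, 2.96], [-0.34, 2.1], [-1.41, 1.46], [0.24, 2.44], [-1.37, 4.51], [0.17, 1.92], [-2.96, 2.96]. Speed limits (rad/s): [2.39, 2.39, 3.14, 3.14, 3.14, 3.14, 3.14].

## Interface

Orientations are given as a unit quaternion [w, x, y, z].
In Python, from station import get_obs, read_camera, hand_in, look_for, silhouettes, tcp_to_tips gives the robot as it stands. The module is installed in compiled form; this text tells all that it offers.
- The arm moves only by the tool apply_moves, never from a script. Its argument "moves" is a list of rows, each a list of 3 entries, a list of its own where there are three numbers: the shift along the tool's x, y, z in units of 25 mm (1.0 is 25 mm), then the turn, a rotation vector about the tool's x, y, z in units of 10 degrees (1.0 is 10 degrees), then the gripper's target within -1 to 1 (fully open at 1, half-way at 0, shut at -1). In form: [[[dx, dy, dz], [rx, ry, rz], jaw], ...]. A call has 1 to 20 rows; each row is the pose to reach, as a shift and turn from the pose commanded when the call began, along the tool's axes at that moment; what a row does not reach only later rows make up. A row lasts 1/8 s, in which the tool goes at most 62.5 mm and 10.7 degrees, less where a joint would pass 70% of its speed; a pose out of reach is approached as far as the arm can. A call with a gripper value outside its range is refused whole. The fingers move at their own pace and stop on an object; "force" is the grip in N (left out, the last holds). Time passes only in rows, so rows that repeat a pose let the fingers close. It gives the time, the measured TCP pose, the force and the opening at its end, in the units of the state.
- get_obs(): the state, without advancing time (a new reading comes with each control period).
- read_camera(name): name is "scene" or "top" or "wrist"; returns a dict with "color" (400x640x3 uint8, red, green, blue), "mtx" (3x3 intrinsics, pixels), "k1" (the pictures are not rectified: a ray, as slopes to the right and down, at radius r is drawn at 1 + k1 r^2 times it, then the intrinsics apply), "eye" and "rotation" of the camera in the world; the wrist camera has in their place "hand_eye" (4x4, takes a point from camera to tool coordinates, whose origin is the TCP and whose axes are the tool frame's). Camera axes: x right, y up, looking along -z (the intrinsics and any distortion apply to the point x, -y, -z); pixel columns grow to the right and rows downward; lengths in m; the calibration is good to about 2 mm. A picture is of the moment at which its call begins: read the wrist's pose just before it. There is no depth.
- hand_in(): hands the job in, once; it reports no verdict.
Trained networks look in the newest picture that a camera, given by its name, has taken for a name from the list of things; names that differ only in an ending like _2 or _b are one class to them, and where a whole thing is asked for, a point or a joint stands for the part that bears it (a point fixed in the world has none). Each returns a list of dicts, best first, with "conf" (0 to 1); they miss things now and then, are a little off and sometimes report something else, mostly with a low value. They report only what shows in the picture. A call takes as long as a camera call.
- look_for(camera, query): "pixel" ([row, column] in pixels, amid what is visible of it).
- silhouettes(camera, query): "mask" (400x640 bool, what is visible of it) and "pixel" ([row, column] in pixels, amid what is visible of it).
The state is a dict: "t": time; "q": joint angles; "joint_vel": joint speeds; "joint_torque": joint torques, N m; "eef_pos": TCP position; "tool_rot": TCP orientation; "contact_force": force on the tool from outside, world axes, zero at the start; "torque": the same for the moment, N m; "gripper_width": opening from 0.0 (shut) to 1.0 (fully open).
Only numpy, scipy, OpenCV 4.12 (cv2) and the standard library are available. Lean on these libraries where they do the work, as an engineer would, in place of code of your own. Each camera call takes 0.05 s, during which the arm holds its last target.

## Working session

There is one attempt and no reset: what is moved stays moved. The work goes in short steps, Python scripts to look and compute and a tool call to move; the robot and the scene stay as the last step left them, time stands still between calls to the robot, and variables do not carry over. Pictures are saved under pics/ and viewed, and the job is handed in when it is done.

Besides the shell and the picture viewer there is one more tool, called after ">>>" by a JSON object that holds its "fn" and its "kwargs", one argument or row to a line. apply_moves: Moves the arm, as the interface text tells. Its arguments: {"type":"object","properties":{"moves":{"type":"array"},"force":{"type":"number"}},"required":["moves"]}

```bash
mkdir -p pics
cat > h.py <<'E'
import numpy as np, cv2
from station import *
def save(n,f):
    c=read_camera(n); cv2.imwrite(f,c["color"][:,:,::-1]); return c
def ray(c,px,T=None):
    r,co=px; K=np.array(c["mtx"]); 
    u=(co-K[0,2])/K[0,0]; v=(r-K[1,2])/K[1,1]
    rd=np.hypot(u,v); s=rd
    for _ in range(30): s=rd/(1+c["k1"]*s*s)
    f=s/rd if rd>0 else 1
    d=np.array([u*f,-v*f,-1.])
    return np.array(c["eye"]),np.array(c["rotation"])@d
def onz(c,px,z):
    e,d=ray(c,px); return e+d*(z-e[2])/d[2]
def proj(c,P):
    P=np.atleast_2d(P); q=(P-np.array(c["eye"]))@np.array(c["rotation"])
    u=q[:,0]/-q[:,2]; v=-q[:,1]/-q[:,2]; f=1+c["k1"]*(u*u+v*v)
    K=np.array(c["mtx"]); return np.c_[K[1,1]*v*f+K[1,2],K[0,0]*u*f+K[0,2]]
E
python3 - <<'E'
from h import *
print(get_obs())
for n in("scene","top","wrist"):
    c=save(n,f"pics/{n}0.png"); print(n,{k:v for k,v in c.items() if k!="color"})
    if n!="wrist":
        for q in["rail","tag1","tag2","tag3","tag4","tag5","turntable","succulent","rake","scoop","pruners","spray_bottle","clay_pot"]:
            print(q,[(np.round(d["pixel"]),round(d["conf"],2)) for d in look_for(n,q)[:5]])
E
```

```text
{'t': 0.0, 'q': array([ 1.1848924 ,  0.4778103 ,  0.02232173,  1.55645087, -0.01148053,
        1.10927992, -0.0830852 ]), 'joint_vel': array([ 1.85352290e-05,  4.36847301e-04,  8.23854727e-04,  1.22099896e-03,
       -9.80285941e-04, -2.81453499e-04, -2.53661115e-04]), 'joint_torque': array([-3.72219856e-04, -5.96460485e+01,  1.60767652e+00, -2.81200558e+01,
        1.24144141e-02,  9.44941188e-03, -1.62295657e-05]), 'eef_pos': array([ 0.18499168, -0.64868256,  0.30291865]), 'tool_rot': array([-4.88788655e-04,  7.98217426e-01, -6.02368752e-01, -7.67824194e-04]), 'contact_force': array([-0.60398254,  0.13493862,  0.78776129]), 'torque': array([ 0.06419395, -0.00736686, -0.01309315]), 'gripper_width': 1.0025226486727385}
scene {'mtx': array([[388.21317314,   0.        , 315.72108451],
       [  0.        , 388.21317314, 199.58458812],
       [  0.        ,   0.        ,   1.        ]]), 'k1': -0.06397690631494901, 'eye': array([ 1.20146891, -0.32832869,  1.01360252]), 'rotation': array([0.80981748, 0.27320774, 0.17065883, 0.49033533])}
rail [(array([195., 301.]), 0.93)]
tag1 [(array([
[... 1628 characters left out ...]
runers [(array([250., 335.]), 0.76), (array([212., 323.]), 0.54)]
spray_bottle [(array([160., 451.]), 0.94)]
clay_pot [(array([160., 176.]), 0.75)]
wrist {'mtx': array([[298.29585622,   0.        , 318.04977648],
       [  0.        , 298.29585622, 197.98043557],
       [  0.        ,   0.        ,   1.        ]]), 'k1': -0.0043120144106838475, 'hand_eye': array([[ 9.99999877e-01, -3.88146078e-04, -3.10216525e-04,
        -1.75006260e-03],
       [-4.64666486e-04, -9.51661112e-01, -3.07149658e-01,
        -7.81854091e-02],
       [-1.76002068e-04,  3.07149764e-01, -9.51661175e-01,
        -6.98470505e-02],
       [ 0.00000000e+00,  0.00000000e+00,  0.00000000e+00,
         1.00000000e+00]])}
```

Run:
```python
import cv2
a=cv2.imread("pics/top0.png"); cv2.imwrite("pics/top0z.png",cv2.resize(a[110:290,220:420],None,fx=4,fy=3.3*1.0,interpolation=cv2.INTER_CUBIC))
a=cv2.imread("pics/scene0.png"); cv2.imwrite("pics/scene0z.png",cv2.resize(a[130:280,220:420],None,fx=4,fy=4,interpolation=cv2.INTER_CUBIC))
```

```text
(no output)
```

View pics/top0.png

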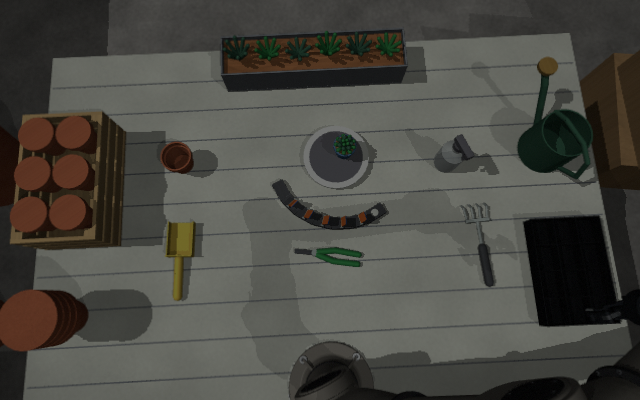

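View pics/scene0.png

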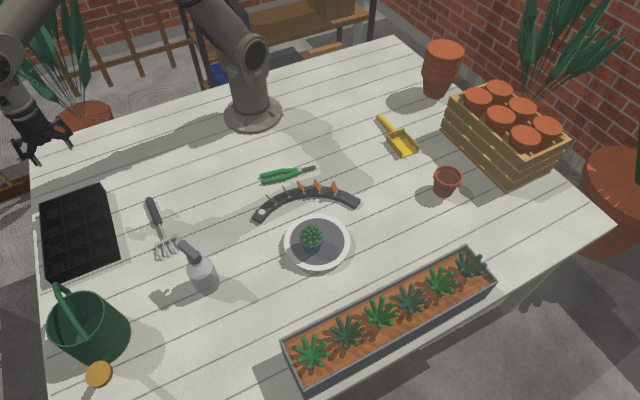

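View pics/top0z.png

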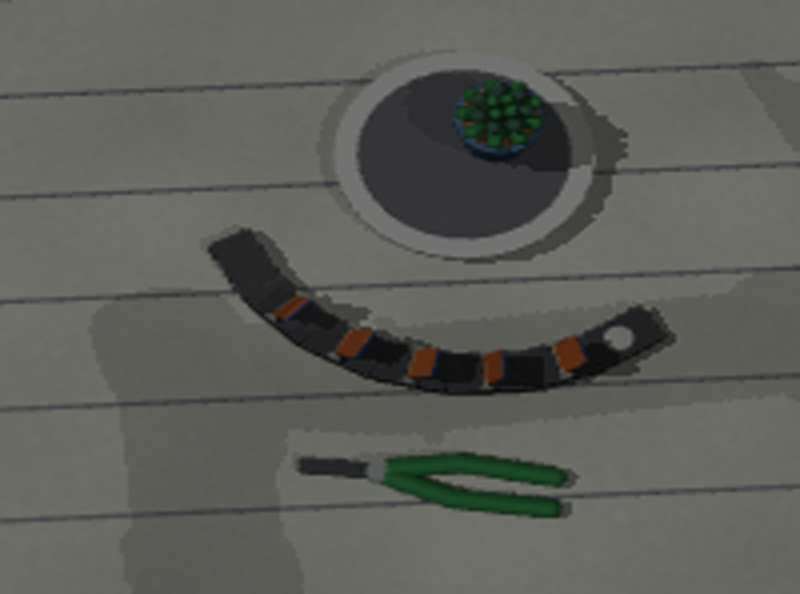

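View pics/scene0z.png

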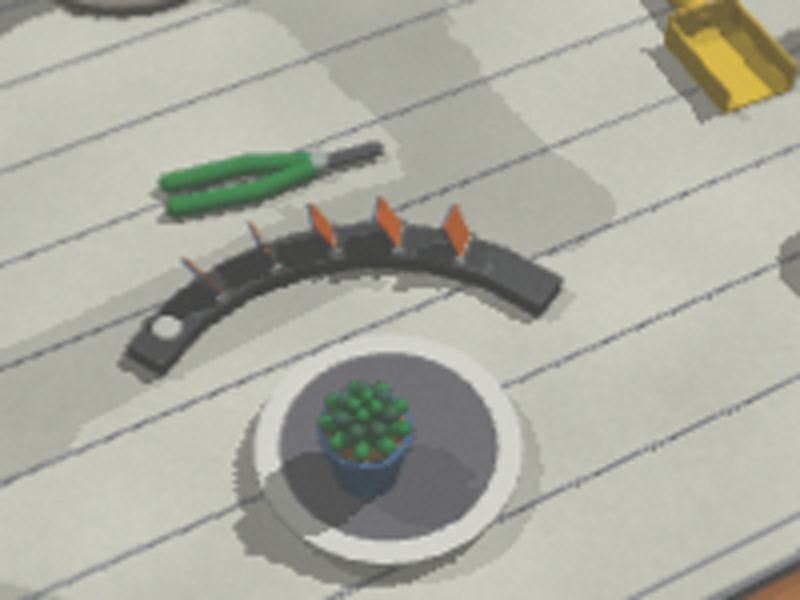

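```bash
cat > fit.py <<'E'
from h import *
from scipy.optimize import minimize
from scipy.spatial.transform import Rotation as R
def cam(n):
    c=read_camera(n); q=c["rotation"]; c["rotation"]=R.from_quat([q[1],q[2],q[3],q[0]]).as_matrix(); return c
P=np.array([-.55,-.275,0,.275,.55])
def cl(p,r=0.2,z=0): return np.c_[.2-r*np.cos(p),r*np.sin(p),0*p+z]
def w(pose,X):
    x,y,a=pose; M=np.array([[np.cos(a),-np.sin(a),0],[np.sin(a),np.cos(a),0],[0,0,1]]); return X@M.T+[x,y,0]
def tagpts(p,th):
    # corners of paddle
    o=[]
    t=np.array([np.sin(p),np.cos(p),0]); n=np.array([-np.cos(p),np.sin(p),0]); z=np.array([0,0,1.])
    b=cl(np.array([p]),.2,.023)[0]; u=np.cos(th)*z+np.sin(th)*t; v=np.cos(th)*t-np.sin(th)*z
    for L in(0,.038):
        for s in(-.013,.013):
            for k in(-.002,.002): o.append(b+L*u+s*n+k*v)
    return np.array(o)
S=4
def render(c,pose,lean):
    m=np.zeros((400*S,640*S),np.uint8)
    ps=np.linspace(-.95,.95,39)
    def fill(X):
        h=proj(c,w(pose,X))[:,::-1]; h=cv2.convexHull(((h+.5)*S).astype(np.float32)); cv2.fillConvexPoly(m,np.round(h).astype(np.int32),1)
    for a,b in zip(ps[:-1],ps[1:]):
        q=np.array([a,b]); fill(np.r_[cl(q,.182,0),cl(q,.218,0),cl(q,.182,.018),cl(q,.218,.018)])
    for p,l in zip(P,lean): fill(tagpts(p,l))
    return cv2.resize(m.astype(np.float32),(640,400),interpolation=cv2.INTER_AREA)
E
python3 - <<'E'
from fit import *
import pickle
D=[]
for n in("top","scene"):
    c=cam(n); s=silhouettes(n,"rail"); print([(x["conf"],x["mask"].sum()) for x in s]); c["mask"]=s[0]["mask"]; D.append(c)
pickle.dump(D,open("d.pkl","wb"))
c=D[0]; A=onz(c,(211,375),.02); B=onz(c,(184,277),.018); print("stud",A,"plain",B)
# guess
best=None
def f(v):
    if v[3]<-.6: return 9
    l=[v[3]]*5; e=0
    for c in D:
        r=render(c,v[:3],l); m=c["mask"].astype(float); e+=1-np.minimum(r,m).sum()/np.maximum(r,m).sum()
    return e
# stud at local
sl=cl(np.array([-.8]))[0]; pl=cl(np.array([.93]))[0]
d=(B-A)[:2]; dl=(pl-sl)[:2]; a=np.arctan2(d[1],d[0])-np.arctan2(dl[1],dl[0])
o=A-w([0,0,a],sl[None])[0]; v0=np.array([o[0],o[1],a,-.35]); print(v0,f(v0))
r=minimize(f,v0,method="Nelder-Mead",options=dict(initial_simplex=v0+np.r_[np.zeros((1,4)),np.diag([.01,.01,.05,.15])],maxiter=150)); print(r.x,r.fun)
np.save("pose.npy",r.x)
for c,n in zip(D,("top","scene")):
    im=c["color"][:,:,::-1].copy(); ov=cv2.resize(im[130:260,230:400],None,fx=4,fy=4,interpolation=cv2.INTER_CUBIC)
    rr=(cv2.resize(render(c,r.x[:3],[r.x[3]]*5)[130:260,230:400],None,fx=4,fy=4)>.5).astype(np.uint8)
    cs,_=cv2.findContours(rr,0,1); cv2.drawContours(ov,cs,-1,(0,255,255),1)
    q=proj(c,w(r.x[:3],np.r_[cl(np.array([-.8]),.2,.019),cl(P,.2,.023)]))
    for k in q: cv2.circle(ov,(int((k[1]-230+.5)*4),int((k[0]-130+.5)*4)),2,(255,255,0),-1)
    cv2.imwrite(f"pics/fit_{n}.png",ov)
E
```

```text
[(0.77, np.int64(1664))]
[(0.93, np.int64(1444))]
stud [ 0.48118549 -0.15938526  0.02      ] plain [0.58008939 0.12972929 0.018     ]
[ 0.46016097 -0.00504333 -0.26461293 -0.35      ] 0.23933798336034395
[ 0.46149778 -0.00417023 -0.28711909 -0.32150383] 0.1638995037250066
```

View pics/fit_top.png

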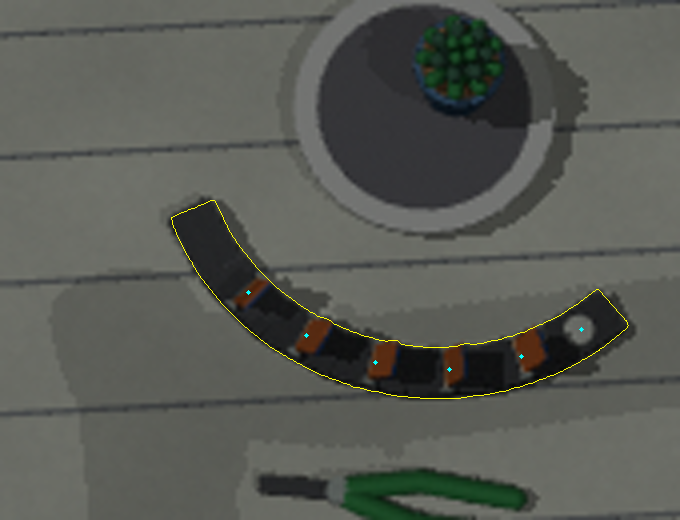

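View pics/fit_scene.png

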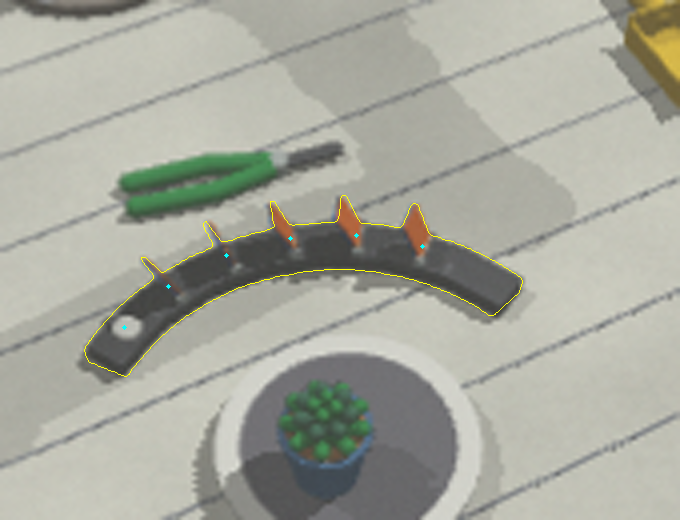

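Run:
```python
from fit import *
import station
t=station.tcp_to_tips; print("tips",t() if callable(t) else t)
pose=np.load("pose.npy")[:3]
o=get_obs(); q=o["tool_rot"]; M=R.from_quat([q[1],q[2],q[3],q[0]]).as_matrix(); print(M.round(3))
ps=np.array([-.88,-.55,0,.55,.9]); X=w(pose,cl(ps,.2,.113)); print(X.round(3))
print("start delta units",((X-o["eef_pos"])@M/.025).round(2))
ps=np.arange(-.88,.93,.05); X=w(pose,cl(ps,.2,.113)); print("path rel",(((X-X[0])@M)/.025).round(2).tolist())
c=cam("top")
for n in("spray_bottle","succulent"): print(n,onz(c,look_for("top",n)[0]["pixel"],.09))
```

```text
tips 0.0726
[[ 0.274 -0.962  0.   ]
 [-0.962 -0.274 -0.   ]
 [ 0.    -0.    -1.   ]]
[[ 0.487 -0.173  0.113]
 [ 0.46  -0.113  0.113]
 [ 0.461 -0.004  0.113]
 [ 0.519  0.088  0.113]
 [ 0.578  0.125  0.113]]
start delta units [[-15.02 -16.86   7.64]
 [-17.62 -16.46   7.64]
 [-21.78 -17.71   7.64]
 [-24.68 -20.94   7.64]
 [-25.45 -23.62   7.64]]
path rel [[0.0, 0.0, 0.0], [-0.38, 0.11, -0.0], [-0.77, 0.21, -0.0], [-1.16, 0.29, -0.0], [-1.56, 0.34, -0.0], [-1.96, 0.38, -0.0], [-2.36, 0.39, -0.0], [-2.76, 0.39, -0.0], [-3.16, 0.37, -0.0], [-3.56, 0.32, -0.0], [-3.95, 0.26, -0.0], [-4.34, 0.17, -0.0], [-4.73, 0.07, -0.0], [-5.11, -0.05, -0.0], [-5.48, -0.19, -0.0], [-5.85, -0.35, -0.0], [-6.21, -0.53, -0.0], [-6.56, -0.72, -0.0], [-6.9, -0.94, -0.0], [-7.22, -1.16, -0.0], [-7.54, -1.41, -0.0], [-7.84, -1.67, -0.0], [-8.13, -1.95, -0.0], [-8.41, -2.24, -0.0], [-8.67, -2.54, -0.0], [-8.92, -2.85, -0.0], [-9.15, -3.18, -0.0], [-9.36, -3.52, -0.0], [-9.55, -3.87, -0.0], [-9.73, -4.23, -0.0], [-9.89, -4.59, -0.0], [-10.03, -4.97, -0.0], [-10.15, -5.35, -0.0], [-10.26, -5.74, -0.0], [-10.34, -6.13, -0.0], [-10.41, -6.52, -0.0], [-10.45, -6.92, -0.0]]
spray_bottle [ 0.62420626 -0.38408906  0.09      ]
succulent [ 0.67207434 -0.07532731  0.09      ]
```

>>> {"fn": "apply_moves", "kwargs": {
  "moves": [
    [[-1,-1.1,0],[0,0,0],-1],
    [[-2.5,-2.8,0],[0,0,0],-1],
    [[-4.5,-5,0],[0,0,0],-1],
    [[-6.5,-7.3,0],[0,0,0],-1],
    [[-8.5,-9.5,0.5],[0,0,0],-1],
    [[-10.5,-11.8,1],[0,0,0],-1],
    [[-12.5,-14,2],[0,0,0],-1],
    [[-14,-15.7,2.5],[0,0,0],-1],
    [[-15,-16.85,3],[0,0,0],-1],
    [[-15,-16.85,3],[0,0,0],-1],
    [[-15,-16.85,3],[0,0,0],-1],
    [[-15,-16.85,3],[0,0,0],-1],
    [[-15,-16.85,3],[0,0,0],-1],
    [[-15,-16.85,3],[0,0,0],-1]
  ],
  "force": 20
}}

```text
t: 3.55
eef_pos: [0.487, -0.1741, 0.2292]
tool_rot: [0.0, 0.798, -0.603, 0.0]
contact_force: [0.5, 0.8, 0.7]
gripper_width: 0.002
```

Run:
```python
from fit import *
o=get_obs(); q=o["tool_rot"]; M=R.from_quat([q[1],q[2],q[3],q[0]]).as_matrix()
c=read_camera("wrist"); H=c["hand_eye"]; c["eye"]=M@H[:3,3]+o["eef_pos"]; c["rotation"]=M@H[:3,:3]
pose=np.load("pose.npy")[:3]
im=c["color"][:,:,::-1].copy()
for X,col in((cl(np.array([-.8]),.2,.019),(255,255,0)),(cl(P,.2,.023),(0,255,0)),(cl(np.linspace(-.95,.95,20),.182,.018),(0,255,255)),(cl(np.linspace(-.95,.95,20),.218,.018),(0,255,255))):
    for k in proj(c,w(pose,X)):
        if 0<k[0]<400 and 0<k[1]<640: cv2.circle(im,(int(k[1]),int(k[0])),2,col,-1)
cv2.imwrite("pics/w1.png",im)
s=save("scene","pics/s1.png")
```

```text
(no output)
```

View pics/w1.png

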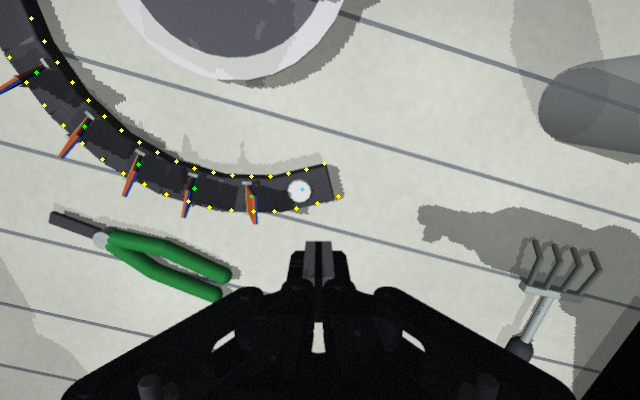

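View pics/s1.png

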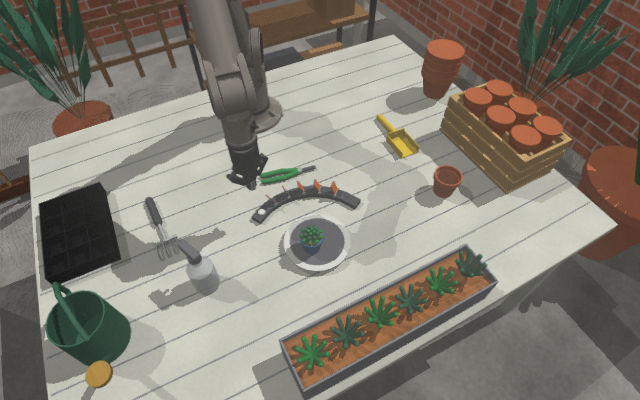

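>>> {"fn": "apply_moves", "kwargs": {
  "moves": [
    [[0,0,1.5],[0,0,0],-1],
    [[0,0,3],[0,0,0],-1],
    [[0,0,4.2],[0,0,0],-1],
    [[0,0,4.6],[0,0,0],-1],
    [[0,0,4.65],[0,0,0],-1],
    [[0,0,4.65],[0,0,0],-1]
  ]
}}

```text
t: 4.4
eef_pos: [0.4881, -0.1733, 0.1137]
tool_rot: [-0.0, 0.798, -0.602, 0.001]
contact_force: [-0.5, 0.2, 0.5]
gripper_width: -0.0
```

>>> {"fn": "apply_moves", "kwargs": {
  "moves": [
    [[-0.4,0.1,0],[0,0,0],-1],
    [[-0.75,0.2,0],[0,0,0],-1],
    [[-1.15,0.3,0],[0,0,0],-1],
    [[-1.55,0.35,0],[0,0,0],-1],
    [[-1.95,0.4,0],[0,0,0],-1],
    [[-2.35,0.4,0],[0,0,0],-1],
    [[-2.75,0.4,0],[0,0,0],-1],
    [[-3.15,0.35,0],[0,0,0],-1],
    [[-3.55,0.3,0],[0,0,0],-1],
    [[-3.55,0.3,0],[0,0,0],-1]
  ]
}}

```text
t: 5.65
eef_pos: [0.4558, -0.0887, 0.1127]
tool_rot: [-0.0, 0.799, -0.602, -0.0]
contact_force: [0.2, 0.3, -0.2]
gripper_width: 0.003
```

Run:
```python
from fit import *
a=cam("scene")["color"][:,:,::-1]; b=read_camera("wrist")["color"][:,:,::-1]
cv2.imwrite("pics/a2.png",cv2.resize(a[130:250,230:400],None,fx=4,fy=4,interpolation=cv2.INTER_CUBIC)); cv2.imwrite("pics/w2.png",b)
```

```text
(no output)
```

View pics/a2.png

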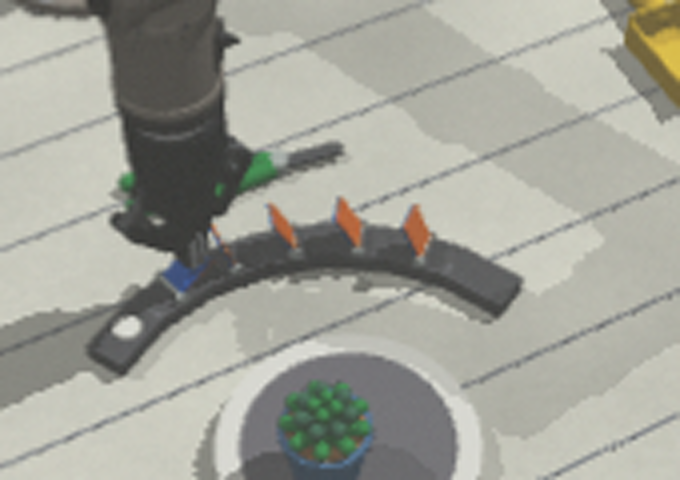

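View pics/w2.png

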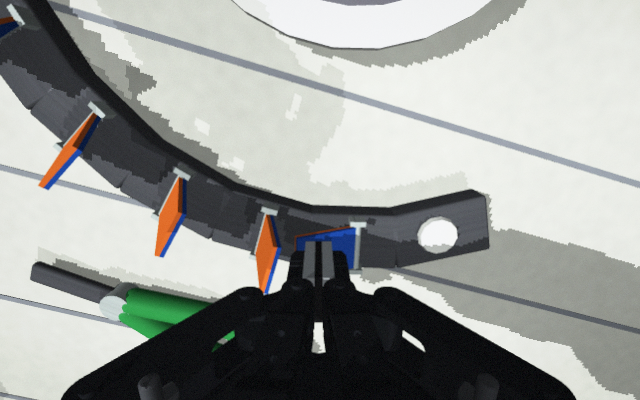

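Tag 1 lies blue side up (about 330,243 in the wrist view). Tag 2 is still orange, and the rail hasn't moved. I'll continue along the arc.

>>> {"fn": "apply_moves", "kwargs": {
  "moves": [
    [[-0.4,-0.05,0],[0,0,0],-1],
    [[-0.8,-0.15,0],[0,0,0],-1],
    [[-1.2,-0.25,0],[0,0,0],-1],
    [[-1.55,-0.35,0],[0,0,0],-1],
    [[-1.95,-0.5,0],[0,0,0],-1],
    [[-2.3,-0.65,0],[0,0,0],-1],
    [[-2.65,-0.85,0],[0,0,0],-1],
    [[-3.0,-1.05,0],[0,0,0],-1],
    [[-3.35,-1.25,0],[0,0,0],-1],
    [[-3.65,-1.5,0],[0,0,0],-1],
    [[-4.0,-1.75,0],[0,0,0],-1],
    [[-4.3,-2.0,0],[0,0,0],-1],
    [[-4.55,-2.25,0],[0,0,0],-1],
    [[-4.85,-2.55,0],[0,0,0],-1],
    [[-5.1,-2.85,0],[0,0,0],-1],
    [[-5.35,-3.15,0],[0,0,0],-1],
    [[-5.6,-3.5,0],[0,0,0],-1],
    [[-5.6,-3.5,0],[0,0,0],-1]
  ]
}}

```text
t: 8.0
eef_pos: [0.5023, 0.0699, 0.1127]
tool_rot: [-0.0, 0.799, -0.602, 0.0]
contact_force: [-0.6, 0.2, 0.5]
gripper_width: -0.001
```

Run:
```python
from fit import *
a=cam("scene")["color"][:,:,::-1]; b=read_camera("wrist")["color"][:,:,::-1]
cv2.imwrite("pics/a3.png",cv2.resize(a[130:250,230:400],None,fx=4,fy=4,interpolation=cv2.INTER_CUBIC)); cv2.imwrite("pics/w3.png",b)
o=get_obs(); q=o["tool_rot"]; M=R.from_quat([q[1],q[2],q[3],q[0]]).as_matrix()
X=w(np.load("pose.npy")[:3],cl(np.arange(.4,.93,.05),.2,.1127)); print(((X-o["eef_pos"])@M/.025).round(2).tolist(), o["eef_pos"])
```

```text
[[0.08, 0.14, -0.0], [-0.14, -0.19, -0.0], [-0.34, -0.54, -0.0], [-0.53, -0.89, -0.0], [-0.7, -1.26, -0.0], [-0.85, -1.63, -0.0], [-0.98, -2.0, -0.0], [-1.09, -2.39, -0.0], [-1.18, -2.78, -0.0], [-1.25, -3.17, -0.0], [-1.3, -3.57, -0.01]] [0.50158058 0.06888675 0.11258715]
```

View pics/a3.png

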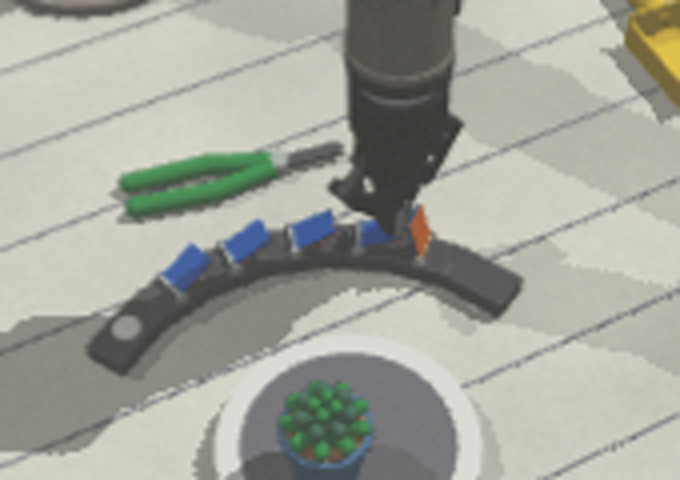

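View pics/w3.png

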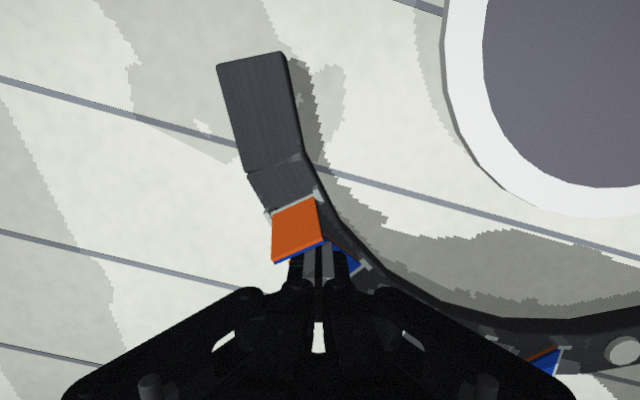

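>>> {"fn": "apply_moves", "kwargs": {
  "moves": [
    [[-0.25,-0.15,0],[0,0,0],-1],
    [[-0.45,-0.5,0],[0,0,0],-1],
    [[-0.65,-0.85,0],[0,0,0],-1],
    [[-0.8,-1.2,0],[0,0,0],-1],
    [[-0.95,-1.6,0],[0,0,0],-1],
    [[-1.1,-2.0,0],[0,0,0],-1],
    [[-1.2,-2.4,0],[0,0,0],-1],
    [[-1.25,-2.8,0],[0,0,0],-1],
    [[-1.3,-3.2,0],[0,0,0],-1],
    [[-1.35,-3.6,0],[0,0,0],-1],
    [[-1.35,-3.6,-1],[0,0,0],-1],
    [[-1.35,-3.6,-3],[0,0,0],-1],
    [[-1.35,-3.6,-5],[0,0,0],-1],
    [[-1.35,-3.6,-5],[0,0,0],-1],
    [[-1.35,-3.6,-5],[0,0,0],-1]
  ]
}}

```text
t: 9.98
eef_pos: [0.5787, 0.1259, 0.2373]
tool_rot: [0.0, 0.798, -0.602, -0.0]
contact_force: [-0.3, -0.4, -0.3]
gripper_width: -0.001
```

Run:
```python
from fit import *
c=cam("scene");a=c["color"][:,:,::-1]
ov=cv2.resize(a[130:250,230:400],None,fx=4,fy=4,interpolation=cv2.INTER_CUBIC)
rr=(cv2.resize(render(c,np.load("pose.npy")[:3],[1.]*5)[130:250,230:400],None,fx=4,fy=4)>.5).astype(np.uint8)
cs,_=cv2.findContours(rr,0,1); cv2.drawContours(ov,cs,-1,(0,255,255),1)
cv2.imwrite("pics/a4.png",ov)
b=cam("top"); cv2.imwrite("pics/t4.png",cv2.resize(b["color"][:,:,::-1][100:280,150:510],None,fx=2.2,fy=2.2))
for n in("rake","scoop","pruners","spray_bottle","clay_pot","succulent"):
    print(n,[x["pixel"] for x in look_for("top",n)[:1]],[x["pixel"] for x in look_for("scene",n)[:1]])
```

```text
rake [[247.9, 481.0]] [[219.8, 157.2]]
scoop [[248.8, 179.9]] [[139.2, 397.2]]
pruners [[248.1, 180.4]] [[173.0, 283.9]]
spray_bottle [[154.6, 452.4]] [[271.4, 199.5]]
clay_pot [[159.0, 175.1]] [[180.8, 445.1]]
succulent [[148.3, 343.2]] [[242.1, 312.9]]
```

View pics/a4.png

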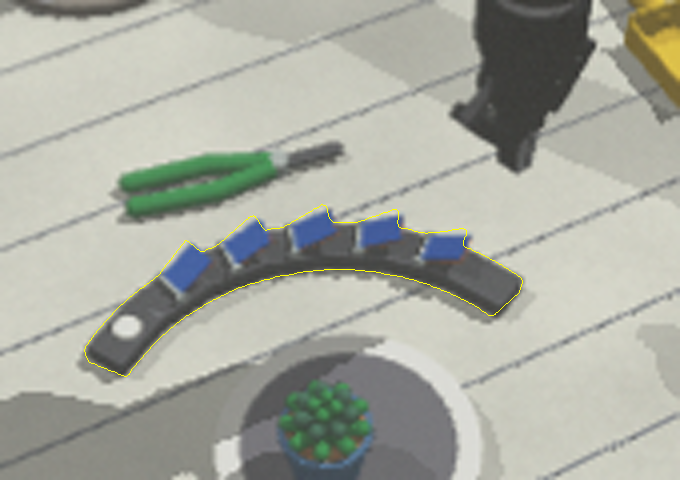

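View pics/t4.png

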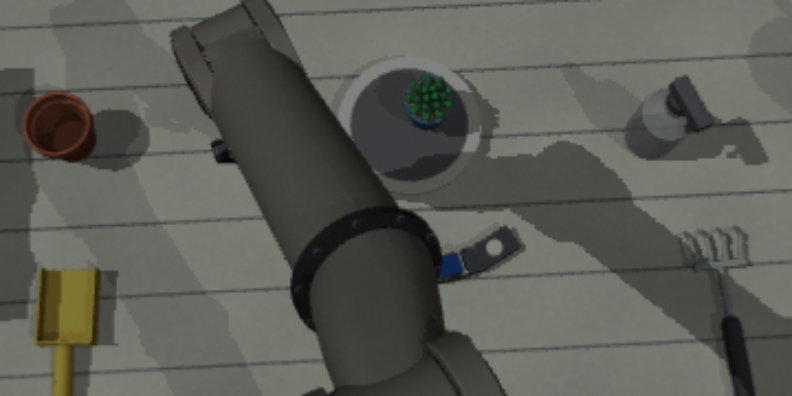

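All five tags lie blue side up at about 1 rad or more. The rail matches its original outline, and the arm is clear.

```bash
python3 -c "
from station import *
print(hand_in())"
```

```text
the job is handed in; nothing more can be done
None
```

I brushed all five tags over from orange to blue, in order from the white-stud end, and handed the job in. I used the shut fingertips, 40 mm above the bench, in one pass along the rail's centre line, stopping twice to look. The fingers then lifted clear, and the run took about 10 s of the 40 s allowed.

- **Tags:** in the last scene picture all five lie blue side up. They match an outline drawn at 1.0 rad of lean, well past the 0.6 rad needed.
- **Rail:** it still sits on the outline fitted before the first touch, so it did not visibly move.
- **Pots, tools and bottle:** in the scene picture the networks found each one within about 3 pixels of where it started.
- **Forces:** the wrist force read under 1 N at the end of each move. I did not see the readings while the fingertip was actually pushing a tag.

One check disagreed. In the final top picture the arm hid most of the rail and the pruners, and the network reported the scoop as the pruners. The scene picture shows the pruners where they were.

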